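Row up the blanks in the drilling jig and set its knurled cap

TASK

In the blue drilling jig, nudge the three brass blanks along their lanes until each sits fully home against the steel stop, so that they make one even row. Then screw the jig's black knurled cap clockwise until it bottoms out, back it off a quarter turn, and finish while still gripping the cap there, so that I can set its lock screw. Leave the other things on the bench where they are.

Things in the scene. Friction and masses are not known exactly. Their poses are not given: they have to be found in the camera images.
- jig: Blue drilling jig fixed to the bench, turned up to 0.4 rad. Origin: centre of its underside, on the bench; x along the lanes away from the robot, y left, z up. Base 190 (x) x 176 (y) x 12 mm; its top (z = 12 mm) is the floor of three lanes along x, at y = +48, 0, -48 mm, each 40 mm wide between ribs 8 mm wide, 6 mm high; open at the near end, x = -92 mm.
- jig_stop (a point): Middle of the foot of the dark steel stop's upright face, where the lanes end: jig x = 55, y = 0, z = 12 mm; same axes as the jig. The stop is 36 mm deep and reaches z = 34 mm; an aluminium strap on it (jig x = 47 to 91 mm, top z = 42 mm) overhangs the lanes by 8 mm, 2 mm above a blank. A red line on the strap at the cap's +y side shows where the cap's white line points when bottomed out.
- blank1_center (a point): Brass blank loose in the jig's y = +48 mm lane, 50 (x, along the lane) x 36 x 20 mm high, about 0.3 kg; slides with a few N. Point: its centre, 10 mm above its underside, axes along its edges. It starts 30 to 65 mm short of the stop; home, its centre is at jig x = 30 mm, and the near end face that is pushed is at jig x = 5 mm.
- blank2_center (a point): The same, the blank in the middle lane (y = 0).
- blank3_center (a point): The same, the blank in the y = -48 mm lane.
- cap (a joint): Turn of the jig's black knurled screw cap about its upright axis, rad: 0 = screwed fully home (a hard stop), growing counter-clockwise seen from above as it is unscrewed, to 4.6 at most. It starts between 1.9 and 3.4 rad, and stays where it is left (0.06 N m of thread friction). 1.57 is a quarter turn backed off. The thread is right-handed and lifts the cap 3 mm a turn.
- cap_grip (a point): Point on the cap's axis (jig x = 73 mm, y = 0) at the height to grip it, 27 mm above the cap's underside and 11 mm below its top; it turns and rises with the cap. The cap is round, 42 mm across (44 mm over the knurling) and 38 mm high, with a white line from the top's centre to the rim and down the side. Bottomed out, this point is 72 mm above the bench. The strap is then 30 mm below it.
- steel_blank: Bystander: a bare steel blank, 50 x 36 x 20 mm, on the bench beside the jig. Origin: centre of its underside.
- spare_cap: Bystander: a smaller red knurled cap, 36 mm across and 30 mm high, upright on the bench beside the jig. Origin: centre of its underside.
- screwdriver: Bystander: a screwdriver, 170 mm long, lying on the bench behind the jig. Origin: at its middle, on the bench.
- oil_bottle: Bystander: a grey bottle, 56 mm across and 150 mm high, upright on the left. Origin: centre of its underside.
- mug: Bystander: a blue mug, 80 mm across and 90 mm high, upright on the right. Origin: centre of its underside.
Things that resemble listed ones, but are neither listed nor needed, are in the scene too. Leave any green or turquoise look-alike of the part that bears blank1_center alone. Leave any purple look-alike of the part that bears blank3_center alone.

How it is judged:
On the way, in this order (a step that is already met when the one before it is completed fails the run):
1. all three brass blanks are home against the stop in an even row (x of blank1_center in the frame of jig between 0.0265 and 0.034 m and z of blank1_center in the frame of jig between 0.018 and 0.0255 m and angle between the x axis of each of blank1_center, blank2_center, blank3_center and the x axis of jig, either way round below 0.09 rad and x of blank2_center in the frame of jig between 0.0265 and 0.034 m and z of blank2_center in the frame of jig between 0.018 and 0.0255 m and x of blank3_center in the frame of jig between 0.0265 and 0.034 m and z of blank3_center in the frame of jig between 0.018 and 0.0255 m), for 0.2 s.
2. the cap is screwed clockwise until it bottoms out, held by the fingers (value of joint cap below 0.08 rad and contact force between the fingers and cap above 1 N), for 0.1 s.
At the end, for the whole second after the job is handed in: The cap is a quarter turn (90 degrees, within 20) back from its bottom stop, at rest, and still gripped by the fingers (grasp point within 35 mm of cap_grip, more than 2 N on the cap); the three blanks still lie flat in their lanes within 3.5 mm of the stop, square within 0.09 rad (all of step 1 and value of joint cap between 1.22 and 1.92 rad and velocity of joint cap between -0.1 and 0.1 rad/s and contact force between the fingers and cap above 2 N and distance between the grasp point and cap_grip below 0.035 m); the arm keeps its last pose, push and grip.
It fails at once if another thing on the bench is pushed more than 25 mm from its place (distance of any of steel_blank, spare_cap, screwdriver, oil_bottle, mug from where it was at the start of the episode above 0.025 m).
It also fails if it takes over 61 s, if anything falls off the work surface, if the arm or the gripper's body presses on something with over 40 N, if the wrist force passes 120 N, or if a joint passes its speed limit or range.

ROBOT

A 7-joint arm with a two-finger parallel gripper is mounted at the origin on the work surface. World frame = base frame: x ahead of the robot, y to its left, z up, the work surface at z = 0. Lengths are in m, angles in rad, forces in N, time in s.
With the tool pointing down it reaches from about 0.425 to 0.925 m from the base axis. Payload 6.8 kg.
Tool frame: the origin (TCP) lies on the centre line of the jaws, within the pads' length; the fingertips stand bot.finger_overhang ahead of it and the grasp point (between the pads) lies 3 mm ahead of it (bot.finger_overhang is the distance from the TCP to the fingertips, in m); z points along the fingers, y is the direction in which the jaws open and shut (so a half turn about z gives the same grasp; the last joint's range is limited). The gripper opens to 85 mm and grips with 20 to 120 N. Pads are 22 mm wide; open, the fingers measure 114 mm over their backs; the gripper's body (76 mm by 85 mm) begins 54 mm behind the grasp point. The pads swing forward as they close: fully open they stand 13 mm farther back than shut.
Start: joints at [-1.239, 0.477, 0.022, 1.555, -0.011, 1.109, -0.083], TCP at [0.287, 0.611, 0.253] pointing down, gripper open.
Joint ranges: [-2.96, 2.96], [-0.34, 2.1], [-1.41, 1.46], [0.24, 2.44], [-1.37, 4.51], [0.17, 1.92], [-2.96, 2.96]. Speed limits (rad/s): [2.39, 2.39, 3.14, 3.14, 3.14, 3.14, 3.14].

INTERFACE

Orientations are given as a unit quaternion [w, x, y, z].
In Python, from station import bot gives the robot as it stands.
- The arm moves only by the tool drive_tool, never from a script. Its argument "increments" is text: rows parted by semicolons, each of 4 numbers parted by spaces: the shift along the world's x, y, z in m, then the turn about the world's z in rad. In form: tx ty tz spin; .... A call has 1 to 12 rows; each row shifts and turns the commanded pose from where the row before left it; what a row does not reach is not made up. A row lasts 1/12 s, in which the tool goes at most 41.7 mm and 7.16 degrees, less where a joint would pass 70% of its speed; a pose out of reach is approached as far as the arm can. A call is refused whole if a number of a shift passes 0.0417 or a number of a turn 0.125, either way. A call with a gripper value outside its range is refused whole. "grip" is the opening, from 0 (shut) to 1 (fully open), set as the call begins (left out, the last holds). The fingers move at their own pace and stop on an object; "squeeze" is the grip in N (left out, the last holds). Time passes only in rows, so rows that do not move let the fingers close. It gives the time, the measured TCP pose, the force and the opening at its end, in the units of the state.
- bot.get_obs(): the state, without advancing time (a new reading comes with each control period).
- bot.read_camera(name): name is "scene" or "top" or "wrist"; returns the picture (384x512x3 uint8, red, green, blue); there is no depth.
- bot.calibration(name): a dict with "fx", "fy", "cx", "cy" (pixels), "distortion" ([k1, k2, p1, p2, k3] as OpenCV has them; the pictures are not rectified), "camera_from_world" (4x4, takes a point from world to camera coordinates). Camera axes: x right, y down, z forward; pixel columns grow to the right and rows downward; lengths in m; the calibration is good to about 2 mm. A picture is of the moment at which its call begins: read the wrist's pose just before it. calibration takes no time and is no camera call; for the wrist camera it gives the pose at the moment of the call.
- bot.hand_in(): hands the job in, once; it reports no verdict.
The state is a dict: "t": time; "q": joint angles; "joint_vel": joint speeds; "joint_torque": joint torques, N m; "eef_pos": TCP position; "tool_rot": TCP orientation; "contact_force": force on the tool from outside, world axes, zero at the start; "torque": the same for the moment, N m; "gripper_width": opening from 0.0 (shut) to 1.0 (fully open).
Only numpy, scipy, OpenCV 4.12 (cv2) and the standard library are available. Lean on these libraries where they do the work, as an engineer would, in place of code of your own. Each camera call takes 0.05 s, during which the arm holds its last target.

## Working session

There is one attempt and no reset: what is moved stays moved. The work goes in short steps, Python scripts to look and compute and a tool call to move; the robot and the scene stay as the last step left them, time stands still between calls to the robot, and variables do not carry over. Pictures are saved under pics/ and viewed, and the job is handed in when it is done.

Besides the shell and the picture viewer there is one more tool, called after "Emit:" as name(argument=value, ...) on one line, values as JSON. drive_tool: Moves the arm, as the interface text tells. Its arguments: {"type":"object","properties":{"increments":{"type":"string"},"grip":{"type":"number"},"squeeze":{"type":"number"}},"required":["increments"]}

```bash
ls; mkdir -p pics; cat > h.py <<'E'
import numpy as np, cv2
from station import bot
def K(c): return np.array([[c['fx'],0,c['cx']],[0,c['fy'],c['cy']],[0,0,1.]])
def ray(c,uv):
    p=cv2.undistortPoints(np.array(uv,float).reshape(-1,1,2),K(c),np.array(c['distortion'])).reshape(-1,2)
    M=np.array(c['camera_from_world']);R=M[:3,:3];t=M[:3,3]
    d=np.c_[p,np.ones(len(p))]@R
    return -R.T@t,d
def onplane(c,uv,z):
    o,d=ray(c,uv); s=(z-o[2])/d[:,2]; return o+d*s[:,None]
def proj(c,P):
    M=np.array(c['camera_from_world'])
    r,_=cv2.Rodrigues(M[:3,:3])
    return cv2.projectPoints(np.array(P,float).reshape(-1,1,3),r,M[:3,3],K(c),np.array(c['distortion']))[0].reshape(-1,2)
def snap(n,name):
    c=bot.calibration(n); im=bot.read_camera(n); cv2.imwrite('pics/'+name+'.png',im[:,:,::-1]); return im,c
E
python3 - <<'E'
from h import *
import json
print(bot.get_obs(), bot.finger_overhang)
for n in('scene','top'):
    im,c=snap(n,n+'0'); np.save('pics/'+n+'0.npy',im)
    print(n,c)
E
```

```text
pics
{'t': 0.0, 'q': array([-1.23908178,  0.4778043 ,  0.02234218,  1.55648435, -0.0115075 ,
        1.10927217, -0.08312102]), 'joint_vel': array([-1.17466775e-04,  3.23507836e-05, -9.56710313e-04, -7.66347753e-05,
       -2.11435806e-03,  1.30867043e-04, -2.61814206e-03]), 'joint_torque': array([ 1.06951550e-04, -5.96452081e+01,  1.60866939e+00, -2.81188399e+01,
        1.26168964e-02,  9.43697611e-03, -1.23814524e-05]), 'eef_pos': array([0.28716806, 0.61024736, 0.25230901]), 'tool_rot': array([-1.35893545e-04,  2.18141614e-01,  9.75916692e-01, -9.09907618e-04]), 'contact_force': array([-0.34275577,  0.02258706,  0.86160524]), 'torque': array([ 0.01026312, -0.02481008, -0.02870586]), 'gripper_width': 1.0001874796477395} 0.022
scene {'fx': 492.96697522142284, 'fy': 492.96697522142284, 'cx': 261.48927413191313, 'cy': 195.29100134847624, 'distortion': array([-0.09321296,  0.        ,  0.        ,  0.        ,  0.        ]), 'camera_from_world': array([[ 0.51989607,  0.85422584, -0.00250754, -0.30024795],
       [ 0.69055571, -0.422008  , -0.58740281, -0.33640147],
       [-0.50283286,  0.30365681, -0.80929084,  1.54319961],
       [ 0.        ,  0.        ,  0.        ,  1.        ]])}
top {'fx': 385.24840799865905, 'fy': 385.24840799865905, 'cx': 259.8002214657003, 'cy': 192.49877209384704, 'distortion': array([0.03946106, 0.        , 0.        , 0.        , 0.        ]), 'camera_from_world': array([[-0.02295898, -0.99972772,  0.0041675 ,  0.00646386],
       [-0.97730074,  0.02156537, -0.21075623,  0.54130724],
       [ 0.21060897, -0.00891165, -0.97752977,  1.04882923],
       [ 0.        ,  0.        ,  0.        ,  1.        ]])}
```

View pics/scene0.png

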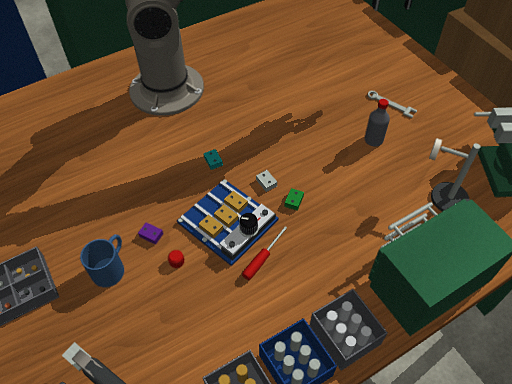

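View pics/top0.png

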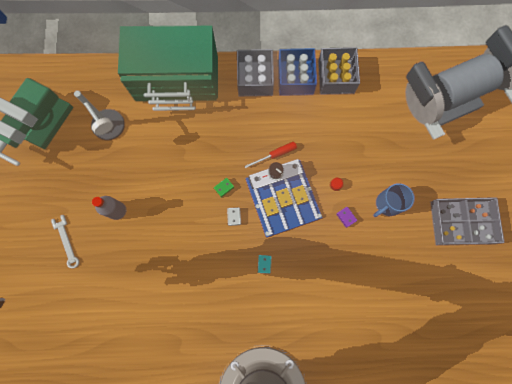

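The pictures show a blue jig at top (285,197) with three brass blanks at about (270,206), (286,198) and (302,195). The black cap is at (276,170). The look-alikes are turquoise (265,264), green (224,187) and purple (347,217). I'll enlarge the jig in both views.

```bash
python3 - <<'E'
from h import *
a=np.load('pics/top0.npy')[145:245,235:335]; b=np.load('pics/scene0.npy')[170:270,170:290]
cv2.imwrite('pics/ctop.png',cv2.resize(a,None,fx=6,fy=6,interpolation=cv2.INTER_CUBIC)[:,:,::-1])
cv2.imwrite('pics/cscene.png',cv2.resize(b,None,fx=6,fy=6,interpolation=cv2.INTER_CUBIC)[:,:,::-1])
im,c=snap('wrist','w0')
for n in('scene','top'):
    print(n,proj(bot.calibration(n),[bot.get_obs()['eef_pos']]))
E
```

```text
scene [[390.83921043   5.04047572]]
top [[-20.28243607 293.86890628]]
```

View pics/ctop.png

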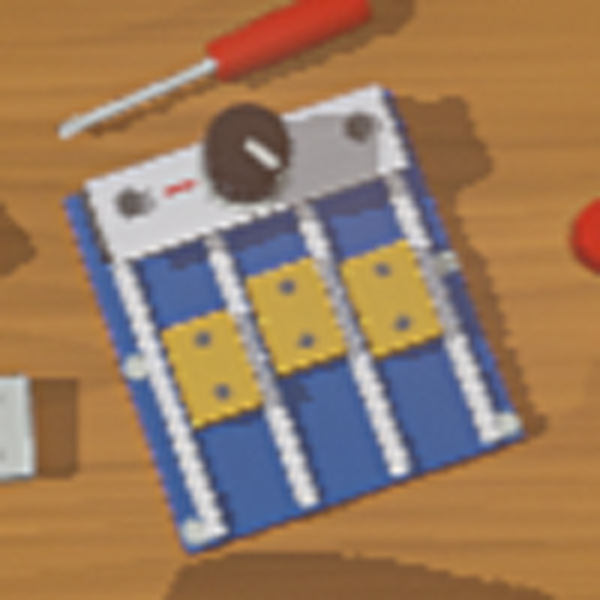

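View pics/cscene.png

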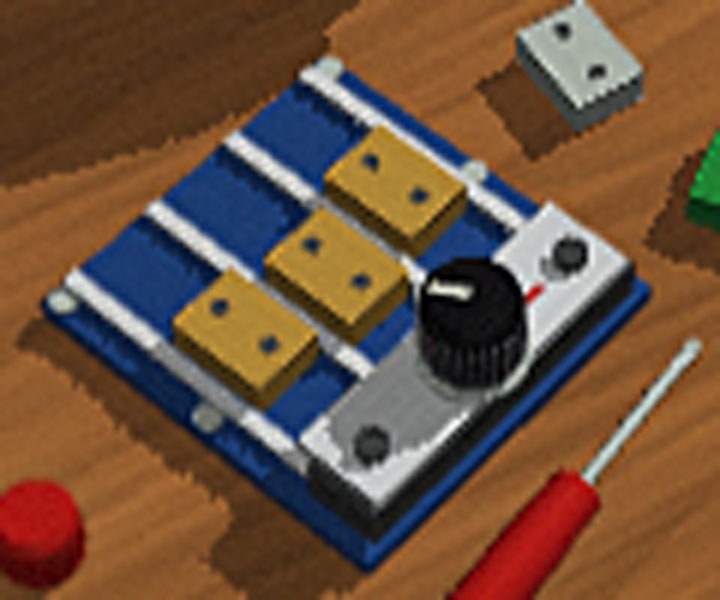

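View pics/w0.png

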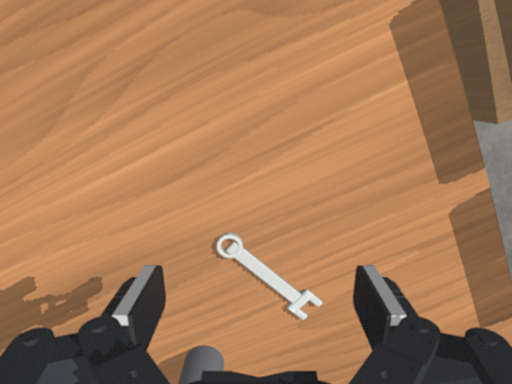

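```bash
cat >> h.py <<'E'
def up(p,off,s=6): return (np.array(p,float)+.5)/s-.5+np.array(off)
E
python3 - <<'E'
from h import *
from scipy import ndimage
T=bot.calibration('top');S=bot.calibration('scene')
# base corners at z=.012 (clicked)
t=onplane(T,up([[187,550],[522,435],[68,200]],(235,145)),.012)
s=onplane(S,up([[328,58],[45,303]],(170,170)),.012)   # near-left, near-right
s2=onplane(S,up([[368,568],[650,290]],(170,170)),.0)
print('top NL NR FL',t[:,:2]);print('scene NL NR',s[:,:2]);print('far R, L z0/12', s2[:,:2])
st=onplane(T,up([[113,262],[410,170],[380,85],[85,180]],(235,145)),.042); print('strap top NL NR FR FL',st[:,:2])
ss=onplane(S,up([[300,440],[375,505],[635,265],[548,203]],(170,170)),.042); print('strap scene NR FR FL NL',ss[:,:2])
for n,c in(('top',T),('scene',S)):
    im=np.load(f'pics/{n}0.npy'); h=cv2.cvtColor(im,cv2.COLOR_RGB2HSV)
    m=((h[...,0]>20)&(h[...,0]<29)&(h[...,1]>130)&(h[...,2]>120)) if n=='top' else ((h[...,0]>16)&(h[...,0]<26)&(h[...,1]>130)&(h[...,2]>140))
    box=(slice(185,225),slice(255,315)) if n=='top' else (slice(185,245),slice(190,255))
    mm=np.zeros_like(m);mm[box]=m[box]
    mm=cv2.morphologyEx(mm.astype(np.uint8),cv2.MORPH_OPEN,np.ones((3,3)))
    cs,_=cv2.findContours(mm,cv2.RETR_EXTERNAL,cv2.CHAIN_APPROX_NONE)
    for k in cs:
        if cv2.contourArea(k)<60: continue
        r=cv2.minAreaRect(k); P=onplane(c,k.reshape(-1,2),.032)[:,:2].astype(np.float32)*1000
        rr=cv2.minAreaRect(P); print(n,np.round(r[0],1),'world mm',np.round(rr[0],1),np.round(rr[1],1),round(rr[2],1))
E
```

```text
top NL NR FL [[ 0.42008972 -0.02051374]
 [ 0.47292656 -0.18674316]
 [ 0.59707861  0.03470601]]
scene NL NR [[ 0.42210073 -0.0217078 ]
 [ 0.47413138 -0.18604797]]
far R, L z0/12 [[ 0.6478311  -0.12853747]
 [ 0.59435002  0.03877007]]
strap top NL NR FR FL [[ 0.55779469  0.01247911]
 [ 0.60088493 -0.13420355]
 [ 0.64467536 -0.12136685]
 [ 0.59932572  0.02540241]]
strap scene NR FR FL NL [[ 0.60498712 -0.13268167]
 [ 0.64585761 -0.12173264]
 [ 0.60357352  0.02439412]
 [ 0.55842128  0.01006967]]
top [269.9 206.1] world mm [505.8 -34.4] [46.6 34.3] 16.8
top [283.7 197.2] world mm [531.2 -75.9] [48.  34.2] 18.0
top [299.8 194.4] world mm [ 538.6 -123.2] [47. 34.] 17.5
scene [210.2 224.3] world mm [ 541.  -124.8] [48.4 34.4] 18.2
scene [225.4 213.7] world mm [533.  -77.8] [47.1 34.4] 18.0
scene [235.4 199.7] world mm [508.8 -35.5] [48.3 34.2] 17.8
```

Emit:
drive_tool(increments="0.016 -0.036 0 -0.12;0.016 -0.036 0 -0.12;0.016 -0.036 0 -0.12;0.016 -0.036 0 -0.12;0.016 -0.036 0 -0.12;0.016 -0.036 0 -0.12;0.016 -0.036 0 -0.12;0.016 -0.036 0 -0.12;0.016 -0.036 0 -0.12;0.016 -0.036 0 -0.12;0.016 -0.036 0 -0.12;0.016 -0.036 0 -0.12", grip=0, squeeze=60)

```text
t: 1.15
eef_pos: [0.4796, 0.1769, 0.2534]
tool_rot: [-0.0, 0.809, 0.588, 0.0]
contact_force: [-0.0, 0.2, -0.0]
gripper_width: -0.003
```

Emit:
drive_tool(increments="-0.002 -0.028 0 -0.119;-0.002 -0.028 0 -0.119;-0.002 -0.028 0 -0.119;-0.002 -0.028 0 -0.119;-0.002 -0.028 0 -0.119;-0.002 -0.028 0 -0.119;-0.002 -0.028 0 -0.119;-0.002 -0.028 0 -0.119;0 0 0 0;0 0 0 0")

```text
t: 1.98
eef_pos: [0.463, -0.0466, 0.2533]
tool_rot: [-0.0, 0.988, 0.153, -0.0]
contact_force: [-0.5, 0.4, 0.3]
gripper_width: -0.001
```

```bash
python3 - <<'E'
from h import *
o=bot.get_obs();print(o['eef_pos'],o['tool_rot'],o['q'],o['contact_force'],o['torque'])
im,c=snap('wrist','w1');np.save('pics/w1.npy',im)
M=np.array(c['camera_from_world']);print(-M[:3,:3].T@M[:3,3])
E
```

```text
[ 0.46300536 -0.04658826  0.25330248] [-5.30527083e-05  9.88239516e-01  1.52913887e-01 -2.15731425e-05] [-0.695516    0.13922889  0.73809787  2.07421824 -0.11378766  0.9671763
 -1.16123579] [-0.48276636  0.38070663  0.32356152] [0.03959168 0.01190446 0.05131615]
[ 0.54073031 -0.0215282   0.37375696]
```

View pics/w1.png

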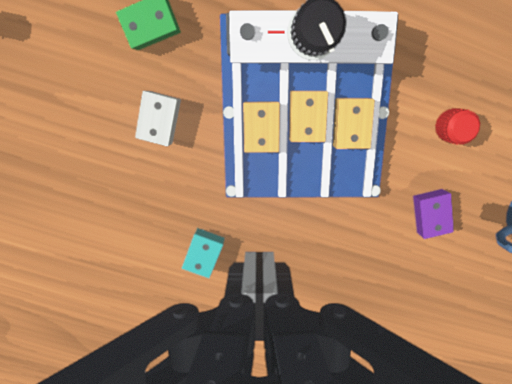

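The wrist view is clear. The brass blanks are at (262,127), (309,117) and (354,124), the cap is at (320,27), and the red line is at (276,32). I'll measure in this picture.

```bash
python3 - <<'E'
from h import *
im=np.load('pics/w1.npy')
a=im[0:100,215:405]; cv2.imwrite('pics/cw1a.png',cv2.resize(a,None,fx=4,fy=4,interpolation=cv2.INTER_CUBIC)[:,:,::-1])
a=im[80:205,215:405]; cv2.imwrite('pics/cw1b.png',cv2.resize(a,None,fx=4,fy=4,interpolation=cv2.INTER_CUBIC)[:,:,::-1])
E
```

```text
(no output)
```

View pics/cw1a.png

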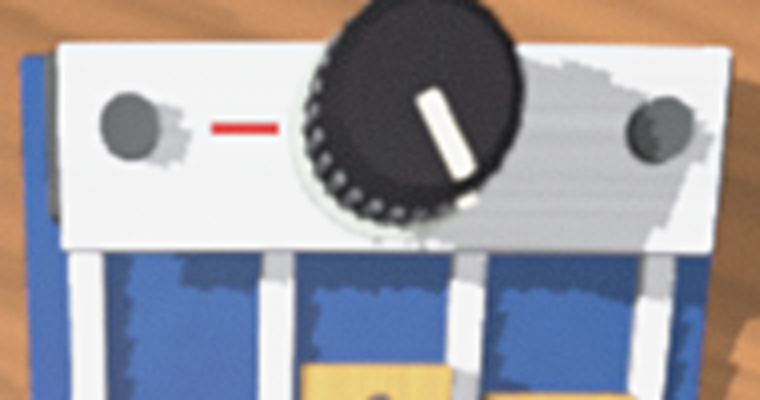

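View pics/cw1b.png

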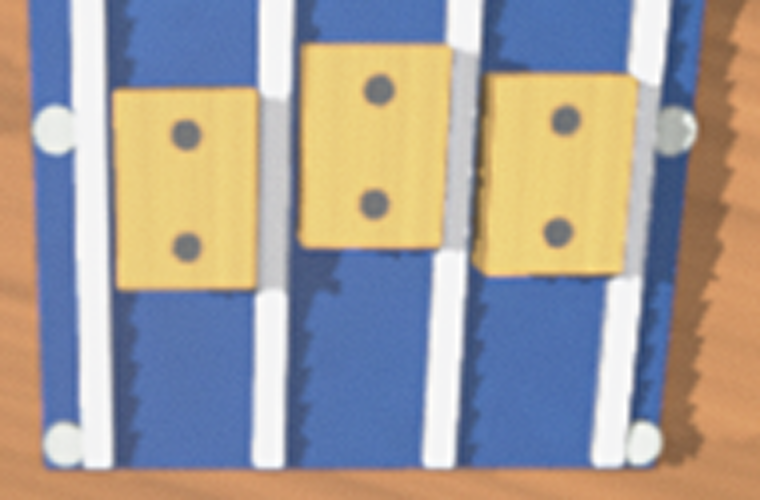

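```bash
python3 - <<'E'
from h import *
c=bot.calibration('wrist')
A=(215,0);B=(215,80)
def W(p,off,z): return onplane(c,up(p,off,4),z)[:,:2]
nl,nr=W([[43,468],[655,468]],B,.012); print('base near',nl,nr)
st=W([[62,247],[712,252],[730,48],[60,43]],A,.042); print('strap NL NR FR FL',st, st.mean(0))
v=nl-nr; yaw=np.arctan2(-v[0],v[1]); print('yaw',yaw, 'strap yaws',[np.arctan2(-d[0],d[1]) for d in (st[0]-st[1],st[3]-st[2])])
yaw=.304;e=np.array([np.cos(yaw),np.sin(yaw)]);n=np.array([-e[1],e[0]])
o1=(nl+nr)/2+.095*e;o2=st.mean(0)-.069*e;print('origin',o1,o2)
O=(o1+o2)/2; O=np.array([(O[0]+.537)/2,(O[1]-.0753)/2]) 
print('O',O)
h=cv2.cvtColor(np.load('pics/w1.npy'),cv2.COLOR_RGB2HSV)
for nm,q in dict(b1=[[112,90],[256,90],[256,288],[118,290]],b2=[[302,45],[450,45],[442,247],[300,247]],b3=[[488,74],[637,74],[624,272],[484,272]]).items():
    w=W(q,B,.032); d=w.mean(0)-O; f=(w[2]+w[3])/2-O; print(nm,w.mean(0),'jig',d@e,d@n,'near face',f@e)
# cap top
z=.072+.011+.003*2.35/6.28
p=W([[430,92],[466,177],[418,100]],A,z); print('cap line start,end',p, 'true axis',O+.073*e)
d=p[1]-(O+.073*e);print('line angle',np.arctan2(d[1],d[0])-yaw-np.pi/2+2*np.pi)
d=p[1]-p[0];print('line angle',np.arctan2(d[1],d[0])-yaw-np.pi/2+2*np.pi)
E
```

```text
base near [ 0.41790842 -0.01876788] [ 0.47134157 -0.18575749]
strap NL NR FR FL [[ 0.55630565  0.01331231]
 [ 0.6024531  -0.13131137]
 [ 0.64380218 -0.1175865 ]
 [ 0.59750602  0.02591441]] [ 0.60001674 -0.05241779]
yaw 0.30968377031679306 strap yaws [np.float64(0.30887397625659624), np.float64(0.3120771356118934)]
origin [ 0.53526894 -0.07382546] [ 0.53418061 -0.07307219]
O [ 0.53586239 -0.07437441]
b1 [ 0.50617335 -0.03295724] jig -0.015929913175209455 0.04840515830048377 near face -0.040707232119560406
b2 [ 0.53080763 -0.07445165] jig -0.004846097632242893 0.0014393963083695763 near face -0.02957253188039794
b3 [ 0.53905839 -0.12123953] jig -0.01097910994142151 -0.04567289099308305 near face -0.035558740716757624
cap line start,end [[ 0.60422588 -0.05173826]
 [ 0.59184532 -0.06410499]
 [ 0.60211811 -0.04999365]] true axis [ 0.6055151  -0.05252265]
line angle 1.9697180121379212
line angle 2.0516354533915475
```

Emit:
drive_tool(increments="-0.006 -0.002 -0.03 0;0 0 -0.035 0;0 0 -0.035 0;0 0 -0.035 0;0 0 -0.035 0;0 0 -0.025 0;0 0 -0.015 0;0 0 0 0;0 0 0 0")

```text
t: 2.78
eef_pos: [0.4571, -0.0463, 0.0428]
tool_rot: [-0.0, 0.988, 0.155, -0.001]
contact_force: [0.2, 0.5, 0.1]
gripper_width: -0.003
```

Emit:
drive_tool(increments="0.0100 0.0015 0 0;0.0095 0.003 0 0;0.0095 0.003 0 0;0.0076 0.0024 0 0;0.0057 0.0018 0 0;0.0038 0.0012 0 0;0 0 0 0")

```text
t: 3.37
eef_pos: [0.5048, -0.0339, 0.0435]
tool_rot: [0.0, 0.988, 0.155, 0.001]
contact_force: [-0.0, 0.1, -0.3]
gripper_width: -0.002
```

Emit:
drive_tool(increments="0.0038 0.0012 0 0;0.0029 0.0009 0 0;0.0019 0.0006 0 0")

```text
t: 3.62
eef_pos: [0.512, -0.0317, 0.0432]
tool_rot: [-0.0, 0.988, 0.154, -0.0]
contact_force: [-2.9, -1.4, 2.0]
gripper_width: 0.002
```

Emit:
drive_tool(increments="0.0014 0.0005 0 0;0.0010 0.0003 0 0")

```text
t: 3.78
eef_pos: [0.5145, -0.0309, 0.0432]
tool_rot: [0.0, 0.988, 0.154, -0.0]
contact_force: [-3.5, -1.4, 2.2]
gripper_width: -0.001
```

```bash
python3 - <<'E'
from h import *
o=bot.get_obs();print(o['eef_pos'],o['contact_force'])
im,c=snap('wrist','w2');np.save('pics/w2.npy',im)
cv2.imwrite('pics/cw2.png',cv2.resize(im[100:384,80:470],None,fx=2,fy=2,interpolation=cv2.INTER_CUBIC)[:,:,::-1])
E
```

```text
[ 0.51446433 -0.03085297  0.04323043] [-3.52850511 -1.37305295  2.16141103]
```

View pics/w2.png

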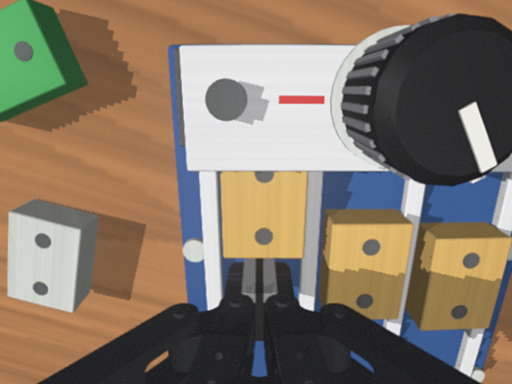

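Emit:
drive_tool(increments="0.0010 0.0003 0 0;0.0010 0.0003 0 0")

```text
t: 4.0
eef_pos: [0.5146, -0.0308, 0.0431]
tool_rot: [-0.0, 0.988, 0.154, -0.002]
contact_force: [-9.0, -2.5, 8.0]
gripper_width: 0.0
```

Emit:
drive_tool(increments="0.0010 0.0003 0 0;0.0010 0.0003 0 0")

```text
t: 4.17
eef_pos: [0.5147, -0.0308, 0.0428]
tool_rot: [-0.001, 0.988, 0.154, -0.003]
contact_force: [-14.0, -5.6, 11.3]
gripper_width: 0.002
```

Emit:
drive_tool(increments="-0.0276 -0.0088 0 0;-0.0276 -0.0088 0.01 0;0.0048 -0.0152 0 0;0.0048 -0.0152 0 0;0.0048 -0.0152 0 0;0 0 -0.01 0;0 0 0 0")

```text
t: 4.75
eef_pos: [0.4781, -0.093, 0.0424]
tool_rot: [0.0, 0.988, 0.154, 0.0]
contact_force: [-1.3, 0.1, -0.2]
gripper_width: 0.002
```

Emit:
drive_tool(increments="0.0095 0.003 0 0;0.0095 0.003 0 0;0.0095 0.003 0 0;0.0076 0.0024 0 0;0.0048 0.0015 0 0;0.0029 0.0009 0 0;0.0019 0.0006 0 0;0.0014 0.0005 0 0;0.001 0.0003 0 0")

```text
t: 5.5
eef_pos: [0.5255, -0.0777, 0.0433]
tool_rot: [-0.0, 0.988, 0.154, -0.0]
contact_force: [-1.3, -0.4, 0.2]
gripper_width: 0.001
```

Emit:
drive_tool(increments="0.0010 0.0003 0 0;0.0010 0.0003 0 0;0.0010 0.0003 0 0;0.001 0.0003 0 0;0.001 0.0003 0 0")

```text
t: 5.92
eef_pos: [0.5293, -0.0767, 0.0432]
tool_rot: [-0.0, 0.988, 0.154, -0.001]
contact_force: [-7.7, -1.9, 7.1]
gripper_width: 0.0
```

Emit:
drive_tool(increments="0.0010 0.0003 0 0;0.0010 0.0003 0 0")

```text
t: 6.08
eef_pos: [0.5294, -0.0767, 0.043]
tool_rot: [-0.001, 0.988, 0.154, -0.003]
contact_force: [-12.8, -3.1, 9.8]
gripper_width: -0.002
```

Emit:
drive_tool(increments="-0.0276 -0.0088 0 0;-0.0286 -0.009 0.01 0;0.0048 -0.0152 0 0;0.0048 -0.0152 0 0;0.0048 -0.0152 0 0;0 0 -0.01 0;0 0 0 0")

```text
t: 6.67
eef_pos: [0.4911, -0.1392, 0.0424]
tool_rot: [0.0, 0.988, 0.154, 0.0]
contact_force: [-0.5, 0.6, -0.5]
gripper_width: 0.003
```

Emit:
drive_tool(increments="0.0095 0.003 0 0;0.0095 0.003 0 0;0.0095 0.003 0 0;0.0076 0.0024 0 0;0.0057 0.0018 0 0;0.0038 0.0012 0 0;0.0019 0.0006 0 0;0.0014 0.0005 0 0;0.001 0.0003 0 0;0.001 0.0003 0 0")

```text
t: 7.5
eef_pos: [0.5415, -0.123, 0.0433]
tool_rot: [-0.0, 0.988, 0.154, -0.0]
contact_force: [-1.7, -0.2, -0.7]
gripper_width: 0.002
```

Emit:
drive_tool(increments="0.0010 0.0003 0 0;0.0010 0.0003 0 0;0.0010 0.0003 0 0;0.001 0.0003 0 0;0.001 0.0003 0 0")

```text
t: 7.92
eef_pos: [0.544, -0.1223, 0.0432]
tool_rot: [-0.001, 0.988, 0.154, -0.003]
contact_force: [-11.8, -3.2, 8.4]
gripper_width: -0.0
```

Emit:
drive_tool(increments="-0.0286 -0.009 0.005 0;-0.019 0.006 0.03 0;-0.01 0.02 0.035 0;-0.01 0.02 0.035 0;-0.01 0.02 0.035 0;0 0.01 0.03 0;0 0 0 0")

```text
t: 8.5
eef_pos: [0.4728, -0.052, 0.2186]
tool_rot: [-0.001, 0.988, 0.156, 0.005]
contact_force: [2.0, -0.7, -0.0]
gripper_width: -0.002
```

```bash
python3 - <<'E'
from h import *
o=bot.get_obs();print(o['eef_pos'],o['q'],o['contact_force'],o['t'])
im,c=snap('wrist','w3');np.save('pics/w3.npy',im)
O=np.array([.5358,-.0741]);y=.308;e=np.array([np.cos(y),np.sin(y)]);n=np.array([-e[1],e[0]])
for p in [(.005,.048),(.005,0),(.005,-.048)]:
    w=O+p[0]*e+p[1]*n; print(p,proj(c,[[*w,.032]]))
E
```

```text
[ 0.47279003 -0.05203228  0.2186021 ] [-0.65532902  0.21671781  0.7365093   2.0977435  -0.19376945  0.88144619
 -1.06585989] [ 2.00708011 -0.70492638 -0.0443355 ] 8.5
(0.005, 0.048) [[251.16648417 118.4042328 ]]
(0.005, 0) [[304.37013823 118.70414968]]
(0.005, -0.048) [[357.19088885 119.22786343]]
```

View pics/w3.png

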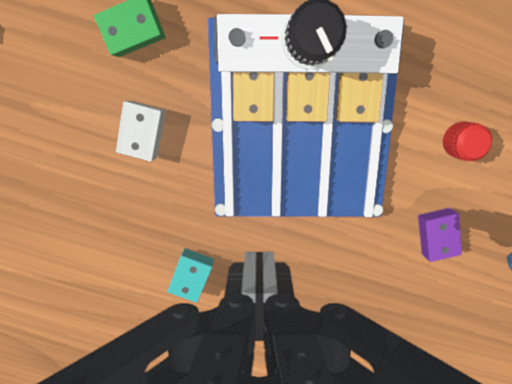

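```bash
python3 - <<'E'
from h import *
im=np.load('pics/w3.npy')
a=im[0:130,205:410]; cv2.imwrite('pics/cw3.png',cv2.resize(a,None,fx=3.9,fy=3.9,interpolation=cv2.INTER_CUBIC)[:,:,::-1])
E
```

```text
(no output)
```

View pics/cw3.png

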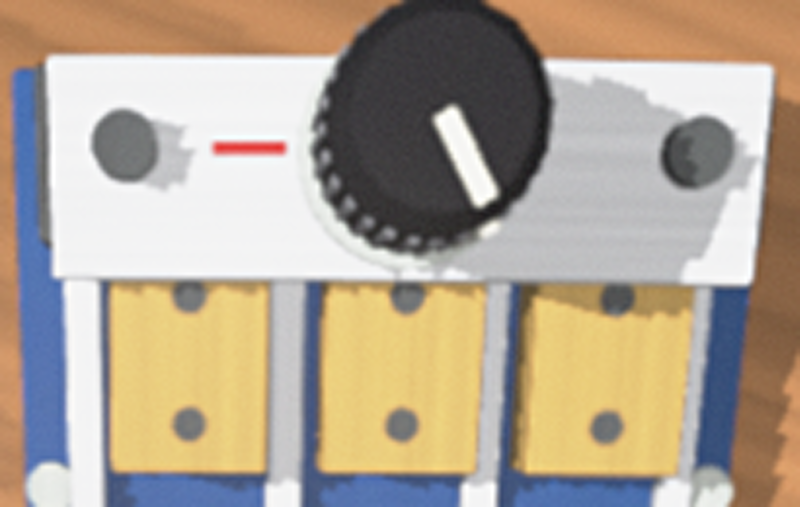

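```bash
python3 - <<'E'
from h import *
c=bot.calibration('wrist');s=3.9;A=(205,0)
W=lambda p,z:onplane(c,up(p,A,s),z)[:,:2]
st=W([[52,277],[752,284],[774,66],[46,57]],.042); b=W([[188,472],[398,472],[605,475]],.032)
v=(st[0]-st[1]+st[3]-st[2]);yaw=np.arctan2(-v[0],v[1]);e=np.array([np.cos(yaw),np.sin(yaw)]);n=np.array([-e[1],e[0]])
O=st.mean(0)-.069*e; print('yaw',yaw,'O',O,'size',[(st[0]-st[1])@n,(st[3]-st[0])@e])
print('near faces jig x,y',[( (x-O)@e,(x-O)@n) for x in b])
O2=np.array([(O[0])*.5+.5*.537,O[1]*.5-.5*.0753])
for th in (1.95,2.1,2.3):
    z=.083+.003*th/6.283
    ax=W([[440,120]],z)[0]; 
    l=W([[445,106],[485,207]],z);d=l[1]-l[0];d2=l[1]-(O+.073*e)
    print('l',np.arctan2(d[1],d[0])-yaw+1.5*np.pi,np.arctan2(d2[1],d2[0])-yaw+1.5*np.pi)
# cap top disc fit: dark blob ellipse edge right/left of top disc
z=.0843
P=W([[550,105],[330,120],[440,-8],[470,228]],z);print('disc',P,'axis from strap',O+.073*e)
E
```

```text
yaw 0.3089610328034996 O [ 0.53216082 -0.07569933] size [np.float64(0.15067638803699435), np.float64(0.042954985872083566)]
near faces jig x,y [(np.float64(0.005777813388012202), np.float64(0.04650039754735341)), (np.float64(0.006000960565442358), np.float64(-0.0018128234850131506)), (np.float64(0.005739792277057317), np.float64(-0.04981958754191273))]
l 2.0207524296790815 2.0643024625727353
l 2.020752429679085 2.063400138425003
l 2.0207524296790833 2.0621970691745326
disc [[ 0.60901321 -0.07102257]
 [ 0.59431393 -0.03466543]
 [ 0.61987363 -0.04606984]
 [ 0.58519729 -0.06480424]] axis from strap [ 0.60170427 -0.05350229]
```

Emit:
drive_tool(increments="0.011 0 0 0.12;0.011 0 0 0.12;0.011 0 0 0.12;0.011 0 0 0.12;0.011 0 0 0.12;0.011 0 0 0.12;0.011 0 0 0.12;0.011 0 0 0.12;0.011 0 0 0.12;0.011 0 0 0.12;0.011 0 0 0.12;0.011 0 0 0.12", grip=1)

```text
t: 9.55
eef_pos: [0.6018, -0.0548, 0.2121]
tool_rot: [-0.0, 0.639, 0.769, -0.0]
contact_force: [0.1, 0.0, 0.3]
gripper_width: 0.997
```

Emit:
drive_tool(increments="0 0 0 0.12;0 0 0 0.12;0 0 0 0.12;0 0 0 0;0 0 0 0")

```text
t: 9.97
eef_pos: [0.6012, -0.0548, 0.2125]
tool_rot: [-0.0, 0.495, 0.869, 0.0]
contact_force: [0.7, 0.2, -0.3]
gripper_width: 0.998
```

```bash
python3 - <<'E'
from h import *
o=bot.get_obs();print(o['eef_pos'],o['q'],o['tool_rot'],o['contact_force'],o['t'])
w,x,y,z=o['tool_rot'];print('ytool deg',np.degrees(np.arctan2(y*y-x*x,2*x*y)))
im,c=snap('wrist','w4');im,c=snap('scene','s4')
E
```

```text
[ 0.60117496 -0.05484746  0.21248979] [-0.24050986  0.41079997  0.29886198  1.78938409 -0.14420685  0.96341255
  0.65209601] [-4.34425640e-04  4.95253900e-01  8.68748172e-01  1.36411062e-05] [ 0.65666691  0.19794014 -0.30256174] 9.9667
ytool deg 30.627005457439363
```

View pics/w4.png

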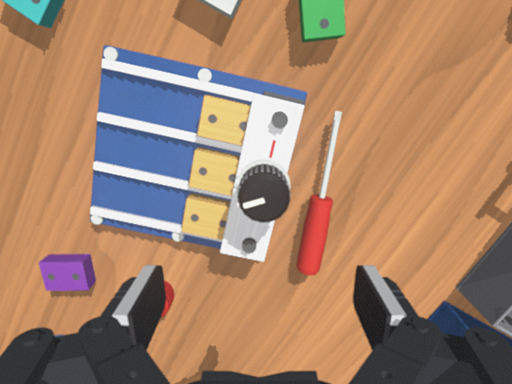

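View pics/s4.png

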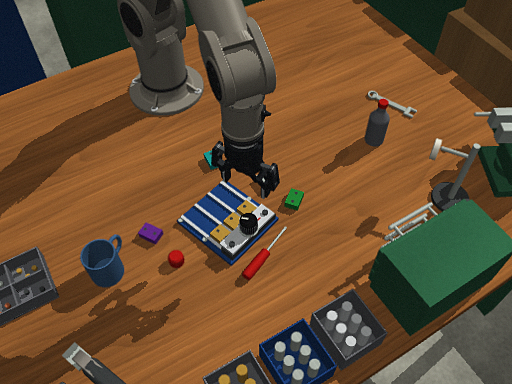

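```bash
python3 - <<'E'
from h import *
im=cv2.imread('pics/w4.png');g=cv2.cvtColor(im,cv2.COLOR_BGR2GRAY)
c=bot.calibration('wrist')
m=np.zeros_like(g);m[155:235,230:300]=(g[155:235,230:300]<60)*255
# cast dark blob contour; also click ellipses
cs,_=cv2.findContours(m,cv2.RETR_EXTERNAL,cv2.CHAIN_APPROX_NONE);k=max(cs,key=cv2.contourArea)
print(cv2.boundingRect(k),cv2.minEnclosingCircle(k))
cv2.imwrite('pics/cw4.png',cv2.resize(im[150:240,220:310],None,fx=6,fy=6,interpolation=cv2.INTER_CUBIC))
E
```

```text
(257, 207, 29, 14) ((271.0, 213.0), 15.231646537780762)
```

View pics/cw4.png

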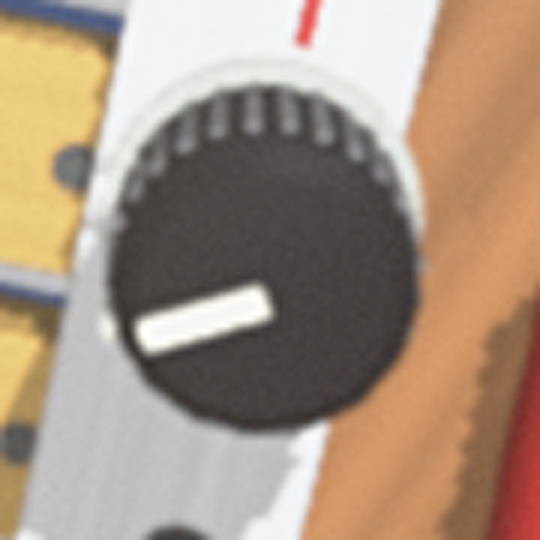

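```bash
python3 - <<'E'
from h import *
c=bot.calibration('wrist')
P=onplane(c,up([[264,281],[270,303],[140,338],[110,281],[418,281],[264,432]],(220,150),6),.084)[:,:2];print(P)
d=P[2]-P[1];print(np.arctan2(d[1],d[0])-.309+1.5*np.pi)
for a in [(.6045,-.0525),(.607,-.053)]: print(up([[0,0]],(0,0)) is None, (proj(c,[[*a,.084]])-np.array([220,150])+.5)*6-.5)
E
```

```text
[[ 0.60222424 -0.05071037]
 [ 0.60445778 -0.05291149]
 [ 0.5921886  -0.0658433 ]
 [ 0.5848883  -0.06098078]
 [ 0.61956036 -0.040437  ]
 [ 0.61314146 -0.06897115]]
2.0734823695365616
False [[271.88735326 300.59551923]]
False [[286.23717574 312.90193528]]
```

Emit:
drive_tool(increments="0.0033 0.0023 -0.03 0;0 0 -0.035 0;0 0 -0.03 0;0 0 -0.025 0;0 0 -0.016 0;0 0 0 0;0 0 0 0")

```text
t: 10.65
eef_pos: [0.6042, -0.052, 0.0767]
tool_rot: [-0.001, 0.494, 0.869, -0.001]
contact_force: [-0.1, -0.7, 0.4]
gripper_width: 1.0
```

Emit:
drive_tool(increments="0 0 0 0;0 0 0 0;0 0 0 0;0 0 0 0;0 0 0 0;0 0 0 0", grip=0, squeeze=40)

```text
t: 11.15
eef_pos: [0.6044, -0.0527, 0.0789]
tool_rot: [0.0, 0.494, 0.87, -0.0]
contact_force: [-4.0, -1.1, 9.7]
gripper_width: 0.473
```

```bash
python3 - <<'E'
from h import *
o=bot.get_obs();print(o['eef_pos'],o['contact_force'],o['torque'],o['gripper_width'],o['q'][6])
E
```

```text
[ 0.60436595 -0.05266213  0.07886385] [-3.9691093  -1.12346859  9.69922681] [-0.19965121  1.00293287  0.05524663] 0.47262149443763013 0.7042720561694061
```

Emit:
drive_tool(increments="-0.0005 0 0.0015 0;-0.0005 0 0 -0.1;0 0 0 -0.12;0 0 0 -0.12;0 0 0 -0.12;0 0 0 -0.12;0 0 0 -0.12;0 0 0 -0.12;0 0 -0.0005 -0.12;0 0 0 -0.12;0 0 0 -0.12;0 0 0 0", squeeze=60)

```text
t: 12.15
eef_pos: [0.6049, -0.0526, 0.0787]
tool_rot: [0.001, 0.895, 0.446, 0.001]
contact_force: [3.0, -2.9, -4.6]
gripper_width: 0.471
```

```bash
python3 - <<'E'
from h import *
o=bot.get_obs();print(o['eef_pos'],o['contact_force'],o['torque'],o['gripper_width'],o['q'])
w,x,y,z=o['tool_rot'];print('ytool deg',np.degrees(np.arctan2(y*y-x*x,2*x*y)))
snap('wrist','w5');snap('top','t5')
E
```

```text
[ 0.60485818 -0.05264556  0.07868532] [ 3.02074386 -2.87413445 -4.63849642] [-0.53868495 -0.83925797 -0.07258217] 0.471320751752243 [-0.42325668  0.64634299  0.55851607  1.88432698 -0.4868787   0.74605227
 -0.23748752]
ytool deg -37.05486653817522
```

View pics/w5.png

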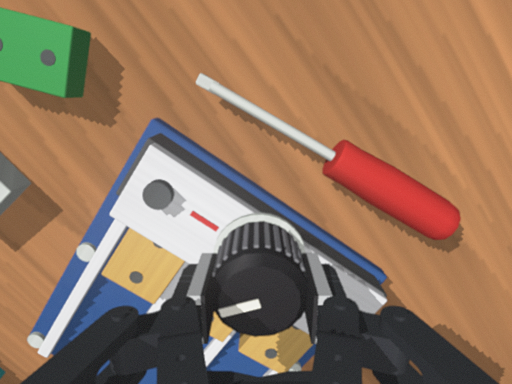

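Emit:
drive_tool(increments="0 0 -0.0005 -0.1;0 0 0 -0.1;0 0 0 -0.1;0 0 0 -0.1;0 0 0 -0.1;0 0 0 -0.1;0 0 0 -0.1;0 0 0 0")

```text
t: 12.92
eef_pos: [0.6051, -0.053, 0.0784]
tool_rot: [0.001, 0.994, 0.113, 0.002]
contact_force: [4.2, -4.7, -4.3]
gripper_width: 0.467
```

```bash
cat > st.py <<'E'
from h import *
o=bot.get_obs();print(o['t'],o['eef_pos'],o['contact_force'],o['torque'],o['gripper_width'],o['q'][6])
w,x,y,z=o['tool_rot'];print('ytool deg',np.degrees(np.arctan2(y*y-x*x,2*x*y)))
E
python3 st.py
```

```text
12.9167 [ 0.6050898  -0.05303004  0.0783724 ] [ 4.20606639 -4.74496012 -4.27020507] [-0.88497994 -1.00340701 -0.05850871] 0.467254427472452 -0.7892523868282157
ytool deg -77.00799655463196
```

Emit:
drive_tool(increments="0 0 0 -0.04;0 0 0 -0.04;0 0 0 0")

```text
t: 13.17
eef_pos: [0.6051, -0.0531, 0.0783]
tool_rot: [0.001, 0.997, 0.075, 0.002]
contact_force: [4.2, -2.7, -4.7]
gripper_width: 0.466
```

```bash
python3 st.py
```

```text
13.1667 [ 0.60507981 -0.05308323  0.07834075] [ 4.21793835 -2.74176714 -4.71673965] [-0.92630866 -1.04305654 -0.0544661 ] 0.4658785547339772 -0.8505340754246368
ytool deg -81.41828792676166
```

Emit:
drive_tool(increments="0 0 0 -0.04;0 0 0 -0.04;0 0 0 0")

```text
t: 13.42
eef_pos: [0.6051, -0.0531, 0.0783]
tool_rot: [0.001, 0.999, 0.035, 0.002]
contact_force: [5.9, -4.3, -5.2]
gripper_width: 0.469
```

```bash
python3 st.py
```

```text
13.4167 [ 0.60505329 -0.05312971  0.07830701] [ 5.94444672 -4.286285   -5.23027421] [-0.9901252  -1.11578483 -0.02977815] 0.4687224857315581 -0.9145088881824418
ytool deg -86.00635550246992
```

Emit:
drive_tool(increments="0 0 0 -0.04;0 0 0 -0.04;0 0 0 0")

```text
t: 13.67
eef_pos: [0.6051, -0.0531, 0.0783]
tool_rot: [0.001, 1.0, -0.004, 0.002]
contact_force: [5.3, -5.6, -5.0]
gripper_width: 0.467
```

```bash
python3 st.py;  python3 - <<'E'
from h import *
im,c=snap('wrist','w6')
cv2.imwrite('pics/cw6.png',cv2.resize(im[150:384,130:390],None,fx=2.5,fy=2.5,interpolation=cv2.INTER_CUBIC)[:,:,::-1])
E
```

```text
13.6667 [ 0.6050602  -0.053149    0.07825473] [ 5.3189327  -5.62138884 -5.01478106] [-1.1605707  -1.06877768  1.06012207] 0.4673828810719533 -0.9768846575011252
ytool deg -90.40935209671481
```

View pics/cw6.png

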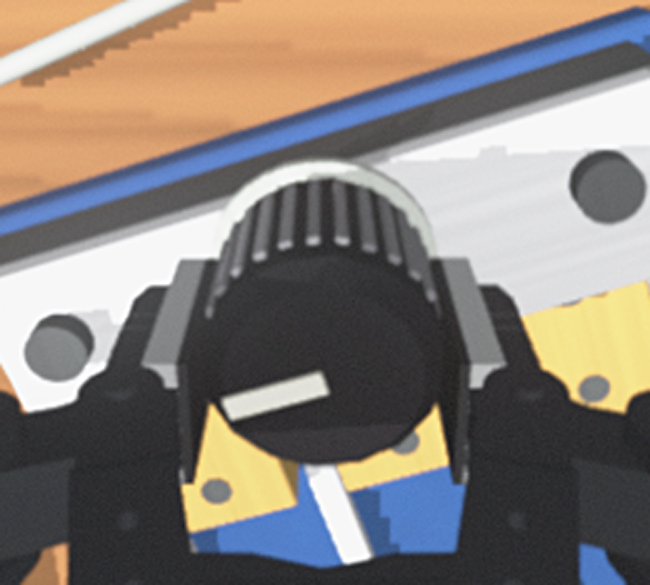

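Emit:
drive_tool(increments="0 0 0 -0.02;0 0 0 0;0 0 0 0;0 0 0 0")

```text
t: 14.05
eef_pos: [0.6051, -0.0531, 0.0783]
tool_rot: [0.002, 1.0, -0.012, 0.001]
contact_force: [5.2, -6.7, -5.7]
gripper_width: 0.47
```

```bash
python3 st.py
```

```text
14.05 [ 0.60506156 -0.05311242  0.07825931] [ 5.18386594 -6.65794522 -5.68645218] [-1.27048407 -1.06263251  1.66576142] 0.46952360443810315 -0.9902422211379205
ytool deg -91.32488133934007
```

Emit:
drive_tool(increments="0 0 0 0.04;0 0 0 0.1;0 0 0 0.12;0 0 0 0.12;0 0 0 0.12;0 0 0 0.12;0 0 0 0.12;0 0 0 0.12;0 0 0 0.12;0 0 0.0005 0.12;0 0 0 0.12;0 0 0 0.1")

```text
t: 15.05
eef_pos: [0.6047, -0.0526, 0.0789]
tool_rot: [0.001, 0.797, 0.604, 0.001]
contact_force: [3.5, -1.6, -4.7]
gripper_width: 0.469
```

Emit:
drive_tool(increments="0 0 0 0.1;0 0 0 0.1;0 0 0 0.08;0 0 0 0.05;0 0 0 0.03;0 0 0 0;0 0 0 0;0 0 0 0")

```text
t: 15.72
eef_pos: [0.6045, -0.0525, 0.0789]
tool_rot: [0.001, 0.679, 0.734, 0.0]
contact_force: [4.2, -4.1, 1.5]
gripper_width: 0.471
```

```bash
python3 st.py;  python3 - <<'E'
from h import *
im,c=snap('wrist','w7')
cv2.imwrite('pics/cw7.png',cv2.resize(im[150:384,130:390],None,fx=2.5,fy=2.5,interpolation=cv2.INTER_CUBIC)[:,:,::-1])
E
```

```text
15.7167 [ 0.60446489 -0.05251039  0.07892068] [ 4.23859041 -4.11815547  1.46155924] [-0.67874471 -0.83902746  0.02066815] 0.4714207366090092 0.3372352689972206
ytool deg 4.484788045687326
```

View pics/cw7.png

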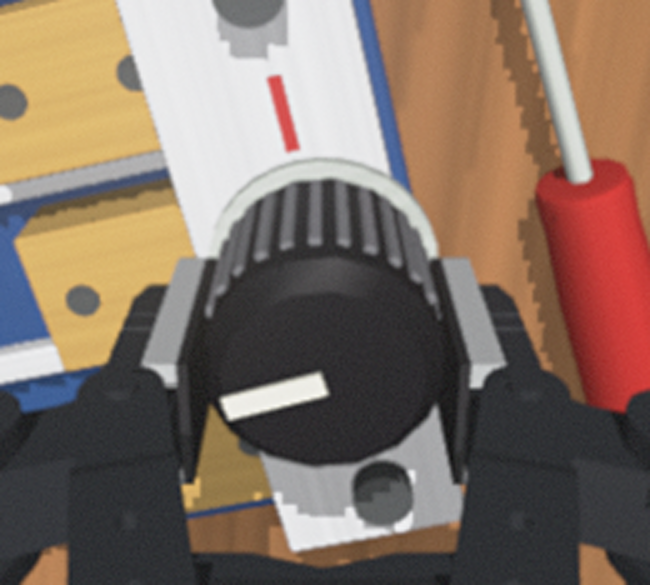

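View pics/w7.png

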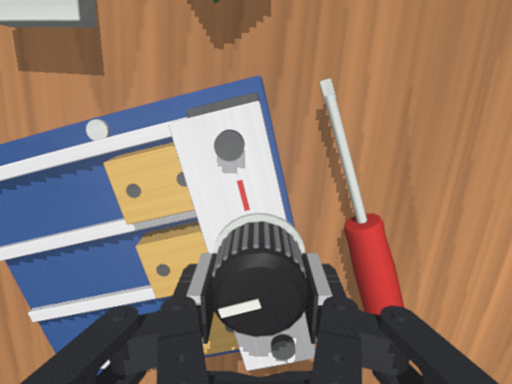

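```bash
python3 - <<'E'
from h import *
c=bot.calibration('wrist')
P=onplane(c,up([[325,384],[224,408]],(130,150),2.5),.0837)[:,:2];d=P[1]-P[0];print(P,np.arctan2(d[1],d[0])-.309+1.5*np.pi)
R=onplane(c,up([[273,78],[293,150]],(130,150),2.5),.042)[:,:2];r=R[0]-R[1];a=np.arctan2(d[1],d[0])-np.arctan2(r[1],r[0]);print('vs red line',a%(2*np.pi))
im=cv2.imread('pics/w7.png');snap('scene','s7');snap('top','t7')
b=cv2.imread('pics/t7.png')[130:250,200:400];cv2.imwrite('pics/ct7.png',cv2.resize(b,None,fx=4,fy=4))
E
python3 st.py
```

```text
[[ 0.60405223 -0.05330565]
 [ 0.5876805  -0.05937526]] 1.6168241313306417
vs red line 1.60379513008073
15.8667 [ 0.60444908 -0.05250032  0.07892788] [ 3.30256909 -3.48941697  2.32346723] [-0.79446398 -0.85286014  0.07656352] 0.4707476814093903 0.3373253023903794
ytool deg 4.494179218451297
```

View pics/ct7.png

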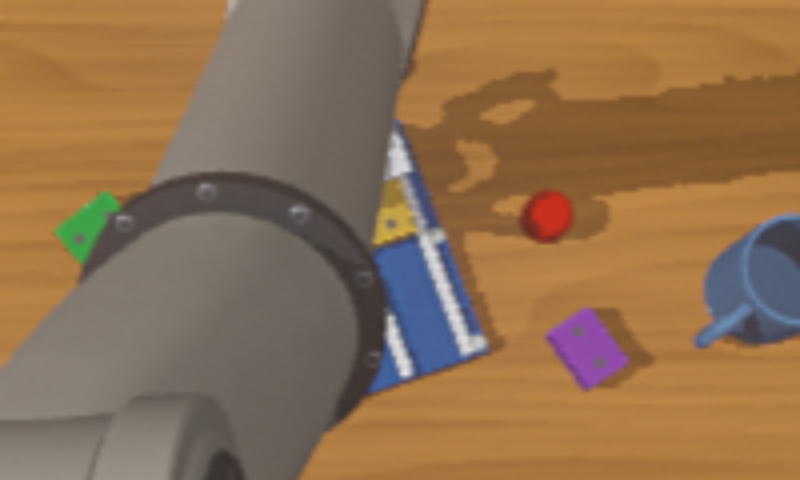

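View pics/s7.png

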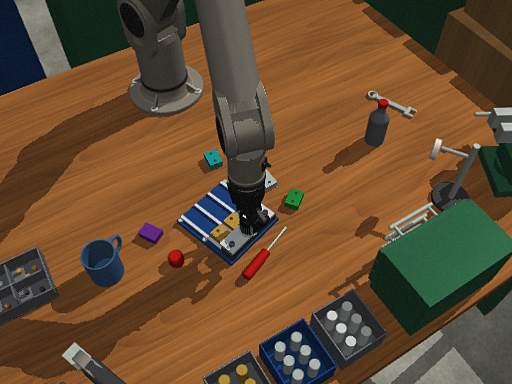

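The cap reads 1.60 to 1.62 rad, is at rest and is still gripped. The blanks and bystanders haven't moved.

```bash
python3 -c "
from station import bot
print(bot.hand_in())"
```

```text
the job is handed in; nothing more can be done
None
```

I pushed the three brass blanks home, screwed the cap to its bottom stop, backed it off about a quarter turn, and handed in while still gripping it. The hand-in came at about 15.9 s on the robot clock and reports no verdict.

- **Blanks:** I pushed each blank with the shut fingertips until the force rose to about 12–15 N. All three stopped at the same tool position, within about 0.2 mm. The wrist picture taken before the cap work put their near faces at jig x of 5.7 to 6.0 mm, against 5 mm at home, in an even row. The last pictures showed no sign that they had moved, though the arm hid part of the jig.
- **Bottoming out:** I gripped the cap once at 60 N and turned it clockwise about 2.1 rad. The wrist torque then jumped to 1.06 N m, and to 1.67 N m as I pressed on, so it was against its stop. I held it there for 0.33 s.
- **Backing off:** The white line reads 1.60 rad from the red line, and 1.62 rad from the jig's heading, against a target of 1.57. The grip showed no slip and the cap was at rest when I handed in.
- **Disagreements:** The jig position differed by up to about 5 mm between camera readings, so I relied on touch for the blanks. My first rough reading of the cap's starting angle from the top camera was 2.35 rad. The wrist camera gave about 2.05, and the turn to the stop confirmed that.
- **Other things on the bench:** The bystanders and look-alikes appear unmoved in the last pictures; I checked this by eye and did not measure it.

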